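# Lock the loaded slide tray into the dock

## Task

Take the loaded slide tray (orange handle, glass slides in it) by its handle, set it down in the open mouth of the aluminium tray dock and push it along the guides so that its front edge lifts the red catch, until it is fully home and the catch has dropped behind it; then let go. Never touch the catch with the robot, and leave the other tray (green handle) where it is.

Things in the scene. Friction and masses are not known exactly. Their poses are not given: they have to be found in the camera images.
- loaded_tray_handle (a point): Tray to dock: grey, 120 (x) x 100 (y) x 22 mm high, 0.22 kg, flat on the bench, two glass slides in it. On its middle an orange handle: bar 62 mm long (x), 14 wide (y), 18 high, on two posts. This point: middle of the bar, 75 mm above the tray's underside; bar top at 84; z up. Grasp the bar across its 14 mm from above. Either end may go in first.
- spare_tray_handle (a point): The other tray: same shape and size, empty, green handle; this point is the middle of its handle bar. It stays where it is. The two trays may lie in either order.
- dock: Fixed dock, base plate 8 mm thick. Origin: bench level under the home place. x: slide-in direction, z up, catch on the +y side. mm: plate x -290 to 95, y +-85; tray midline y = 0; guides 14 high, 114 apart from x = -125 on, flared to 150 at -195; end stop face x = 60, so home has tray middle at x = 0, underside z = 8. Set the tray down, middle at x = -230, clear of the catch, then push 230.
- catch (a joint): Red catch, rad: 0 down, + tip up. 60 g bar 75 mm long, free to swing, falls by its weight. Dock mm: hinge x -143, z 49, post at y 80; bar over y 36 to 48 slopes down to its tip at x -75, z 14; all below 60 high at rest. The tray's front edge meets it with the tray middle at x = -172, lifts it about 0.24; it drops behind the tray past x = -10 and bars the way back.
Things that resemble listed ones, but are neither listed nor needed, are in the scene too. What is shaped like the part that bears loaded_tray_handle but blue or yellow is not meant.

How it is judged:
On the way:
1. the loaded tray's edge has lifted the catch while the tray lies in the dock (value of joint catch above 0.08 rad and contact force between loaded_tray and catch above 0.02 N and x of loaded_tray_handle in the frame of dock below -0.025 m).
At the end, for the whole second after the job is handed in: The loaded tray lies flat in the dock at its home place (handle no more than 16 mm short and 8 mm beyond along the slide direction and 15 mm across), at rest, with the catch down (below 0.04 rad) behind it (x of loaded_tray_handle in the frame of dock between -0.016 and 0.008 m and y of loaded_tray_handle in the frame of dock between -0.015 and 0.015 m and z of loaded_tray_handle in the frame of dock below 0.09 m and angle between loaded_tray_handle's own z axis and vertical below 0.1 rad and value of joint catch below 0.04 rad and linear speed of loaded_tray below 0.01 m/s); the robot touches nothing.
It fails at once if the robot touches the catch (contact force between any of the arm, the fingers and catch above 0.5 N).
It fails at once if the other tray is moved by more than 20 mm (distance of spare_tray_handle from where it was at the start of the episode above 0.02 m).
It also fails if it takes over 42 s, if anything falls off the work surface, if the arm or the gripper's body presses on something with over 40 N, if the wrist force passes 120 N, or if a joint passes its speed limit or range.

## Robot

A 6-joint arm with a two-finger parallel gripper is mounted at the origin on the work surface. World frame = base frame: x ahead of the robot, y to its left, z up, the work surface at z = 0. Lengths are in m, angles in rad, forces in N, time in s.
With the tool pointing down it reaches from about 0.3 to 0.75 m from the base axis. Payload 8.5 kg.
Tool frame: the origin (TCP) lies on the centre line of the jaws, within the pads' length; the fingertips stand 19 mm ahead of it and the grasp point (between the pads) is the TCP; z points along the fingers, y is the direction in which the jaws open and shut (so a half turn about z gives the same grasp; the last joint's range is limited). The gripper opens to 85 mm and grips with 20 to 120 N. Pads are 22 mm wide; open, the fingers measure 114 mm over their backs; the gripper's body (76 mm by 85 mm) begins 54 mm behind the grasp point. The pads swing forward as they close: fully open they stand 13 mm farther back than shut.
Start: joints at [-0.215, 0.381, 1.297, -0, 1.464, -0.215], TCP at [0.55, 0, 0.25] pointing down, gripper open.
Joint ranges: [-3.11, 3.11], [-0.89, 2.33], [0.22, 2.48], [-1.42, 4.56], [0.17, 2.85], [-2.88, 2.88]. Speed limits (rad/s): [2.39, 2.39, 3.14, 3.14, 3.14, 3.14].

## Interface

Orientations are given as [roll, pitch, yaw] about the fixed x, y, z axes, in that order (R = Rz(yaw) Ry(pitch) Rx(roll)).
In Python, from rig import arm, optics, hand_in, status gives the robot as it stands. Calls block until the motion is done:
- arm.move_to(position, orientation): joint-space move of the TCP to a pose.
- arm.line_to(position, rate=0.15, attitude=None, until_force=None): straight line of the TCP; attitude=None keeps the orientation; rate is the mean speed in m/s. With until_force (N) it stops when the force on the tool has changed by that much, and returns True; else False.
- arm.movej(angles): joint-space move.
- arm.open_jaws() and arm.close_gripper(force=None): open the fingers fully, or close them until they stop; force is the grip in N (None keeps the last).
- arm.wait(seconds).
- arm.ik(position, orientation): joint angles nearest the present ones, or None.
- optics.read_camera(name): name is "scene" or "side" or "wrist"; returns (picture, depth): 384x512x3 uint8, blue, green, red; 384x512 float32, m along the optical axis (not along the pixel's ray), 0 where there is no reading.
- optics.camera_params(name): a dict with "vfov" (degrees; the focal length in pixels is half the picture's height over the tangent of half this angle, whatever the lens; pixels are square), "cx", "cy" (the principal point, pixels), "distortion" ([k1, k2, p1, p2, k3] as OpenCV has them; the pictures are not rectified), "rvec" (rotation vector, rad) and "tvec" (3), from world to camera coordinates, as OpenCV has them; the wrist camera has in their place "mount" (4x4, takes a point from camera to tool coordinates, whose origin is the TCP and whose axes are the flange's). Camera axes: x right, y down, z forward; pixel columns grow to the right and rows downward; lengths in m; the calibration is good to about 2 mm. A picture is of the moment at which its call begins: read the wrist's pose just before it. camera_params takes no time and is no camera call.
A pose or a line that the arm cannot do raises arm.MotionError and nothing moves.
- hand_in(): hands the job in, once; it reports no verdict.
Readings, each from a call of its own:
- status.read_clock(): time.
- status.read_qpos(): joint angles.
- status.read_qd(): joint speeds.
- status.read_effort(): joint torques, N m.
- status.read_ee_pos(): TCP position.
- status.read_orientation(): TCP orientation.
- status.read_contact_force(): force on the tool from outside, world axes, zero at the start.
- status.read_wrist_torque(): the same for the moment, N m.
- status.read_finger_gap(): opening from 0.0 (shut) to 1.0 (fully open).
Only numpy, scipy, OpenCV 4.12 (cv2) and the standard library are available. Lean on these libraries where they do the work, as an engineer would, in place of code of your own. Each camera call takes 0.05 s, during which the arm holds its last target. There are 200 camera calls.

## Working session

There is one attempt and no reset: what is moved stays moved. The work goes in short steps, each a Python script; the robot and the scene stay as the last script left them, time stands still between calls to the robot, and variables do not carry over. Pictures are saved under pics/ and viewed, about 8 in all and at most 12, crops included, and the job is handed in when it is done.

```bash
mkdir -p pics
cat > h.py <<'E'
import numpy as np, cv2
from rig import arm, optics, hand_in, status
from scipy.spatial.transform import Rotation as Ro
def snap(n):
    im,d=optics.read_camera(n); return im,d,optics.camera_params(n)
def K(p,h=384):
    f=h/2/np.tan(np.radians(p['vfov'])/2); return np.array([[f,0,p['cx']],[0,f,p['cy']],[0,0,1.]])
def cloud(im,d,p,T=None):
    v,u=np.mgrid[:384,:512]
    uv=np.stack([u,v],-1).reshape(-1,1,2).astype(float)
    n=cv2.undistortPoints(uv,K(p),np.array(p['distortion'])).reshape(384,512,2)
    c=np.dstack([n*d[...,None],d])
    if T is None:
        R=cv2.Rodrigues(np.array(p['rvec'],float))[0]
        w=(c-np.array(p['tvec']).ravel())@R
    else: w=c@T[:3,:3].T+T[:3,3]
    w[d==0]=np.nan
    return w
E
python3 - <<'E'
from h import *
for n in('scene','side'):
    im,d,p=snap(n); cv2.imwrite(f'pics/{n}0.png',cv2.resize(im,(768,576))); w=cloud(im,d,p); np.savez(f'{n}0.npz',im=im,d=d,w=w)
    print(n,p,np.nanmin(w,(0,1)),np.nanmax(w,(0,1)))
    hsv=cv2.cvtColor(im,cv2.COLOR_BGR2HSV)
print(status.read_clock(),status.read_ee_pos(),status.read_orientation())
E
```

```text
scene {'vfov': 46.27795531896166, 'cx': 252.67191410772836, 'cy': 199.8177667754346, 'distortion': array([-0.15787194,  0.        ,  0.        ,  0.        ,  0.        ]), 'rvec': array([ 0.74885811,  2.57381651, -1.16497124]), 'tvec': array([ 0.29870013, -0.14293796,  1.56739834])} [-1.61643445 -2.44676911 -0.77062688] [1.41772967 0.89465687 0.66030171]
side {'vfov': 55.98704206635427, 'cx': 248.10205230723471, 'cy': 195.0248197190208, 'distortion': array([-0.10941617,  0.        ,  0.        ,  0.        ,  0.        ]), 'rvec': array([ 2.38097647, -0.32773623,  0.14914838]), 'tvec': array([-0.32878782,  0.19090552,  1.17886722])} [-0.85959799 -0.71317002 -0.76955468] [1.55899667 2.27464901 0.68668616]
0.1 [5.49755020e-01 5.93697874e-05 2.49771448e-01] [-3.14028607e+00 -2.62178302e-04  1.57082875e+00]
```

View pics/scene0.png

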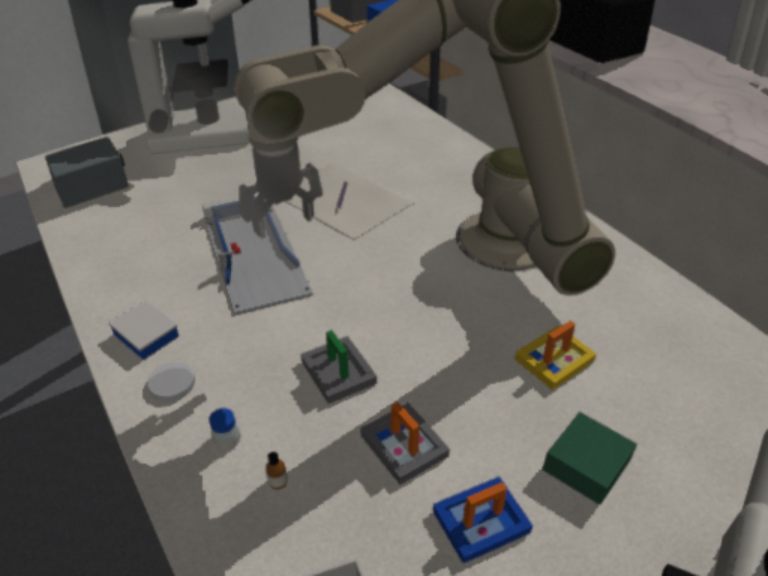

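View pics/side0.png

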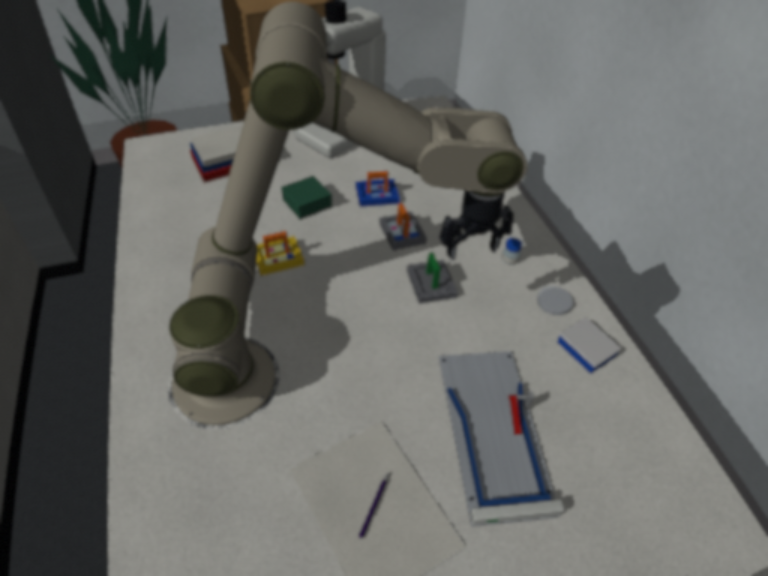

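Run:
```python
from h import *
for n,b in(('scene',[(404,430),(338,355),(255,260)]),('side',[(403,220),(434,270),(480,400)])):
    z=np.load(f'{n}0.npz'); im,w=z['im'],z['w']
    for (u,v) in b: print(n,(u,v),np.round(w[int(v/1.5),int(u/1.5)],4))
    hsv=cv2.cvtColor(im,cv2.COLOR_BGR2HSV).astype(int); H,S,V=hsv[...,0],hsv[...,1],hsv[...,2]
    h=w[...,2]
    for nm,m in(('orange',(H>3)&(H<16)&(S>170)),('green',(H>45)&(H<75)&(S>120)),('red',((H<4)|(H>174))&(S>150)),('blue',(H>100)&(H<125)&(S>100))):
        m=m&(h>0.01)&(h<0.12)
        k,l,s,c=cv2.connectedComponentsWithStats(m.astype(np.uint8))
        for i in range(1,k):
            if s[i,4]>12:
                q=w[l==i]; t=q[q[:,2]>(.07 if nm in('orange','green') else 0)]
                if len(t)<5: continue
                r=cv2.minAreaRect(t[:,:2].astype(np.float32)*1000)
                print(n,nm,np.round(c[i]*1.5),s[i,4],'med',np.round(np.median(t,0),4),'rect',np.round(r[0]),np.round(r[1]),round(r[2],1),'zmax',round(np.nanpercentile(t[:,2],95),4))
# top-down colour map of both, 1mm px, x 0.2..0.8(up), y -0.5..0.6
for n in('scene','side'):
    z=np.load(f'{n}0.npz'); im,w=z['im'],z['w']
    ok=(w[...,2]>-.02)&(w[...,2]<.12)
    P=w[ok];C=im[ok]
    o=np.zeros((300,600,3),np.uint8)
    j=((.65-P[:,1])/.00217).astype(int); i=((.85-P[:,0])/.00217).astype(int)
    k=(i>=0)&(i<300)&(j>=0)&(j<600)
    o[i[k],j[k]]=C[k]; cv2.imwrite(f'pics/top_{n}.png',o)
a=np.vstack([cv2.imread('pics/top_scene.png'),cv2.imread('pics/top_side.png')]);cv2.imwrite('pics/top.png',a)
```

```text
scene (404, 430) [0.5164 0.3385 0.015 ]
scene (338, 355) [0.5484 0.1742 0.0732]
scene (255, 260) [ 0.5335 -0.2338  0.0116]
scene orange [558. 340.] 245 med [0.1852 0.3552 0.0835] rect [182. 352.] [59. 16.] 3.5 zmax 0.0876
scene orange [405. 425.] 302 med [0.5326 0.3641 0.0837] rect [530. 362.] [15. 61.] 1.4 zmax 0.0871
scene orange [484. 501.] 321 med [0.5131 0.5477 0.0839] rect [512. 546.] [15. 61.] 81.4 zmax 0.0868
scene green [338. 353.] 213 med [0.5434 0.1618 0.0842] rect [540. 158.] [58. 16.] 88.6 zmax 0.0879
scene red [235. 248.] 15 med [ 0.5678 -0.2517  0.0496] rect [ 568. -259.] [56. 10.] 81.4 zmax 0.0569
scene blue [222. 239.] 30 med [ 0.571  -0.3333  0.0218] rect [ 570. -341.] [103.   6.] 79.0 zmax 0.0254
scene blue [228. 270.] 40 med [ 0.6042 -0.2198  0.0221] rect [ 600. -229.] [91.  9.] 64.8 zmax 0.0252
scene blue [149. 342.] 167 med [ 0.8223 -0.0914  0.0184] rect [ 837. -109.] [ 67. 130.] 59.5 zmax 0.0262
scene blue [536. 355.] 30 med [0.2096 0.3313 0.0168] rect [210. 332.] [22. 14.] 84.4 zmax 0.0204
scene blue [553. 368.] 27 med [0.206  0.3727 0.017 ] rect [203. 374.] [
[... 1107 characters left out ...]
zmax 0.0556
side blue [376. 194.] 254 med [0.5    0.5237 0.0179] rect [512. 538.] [104. 119.] 80.9 zmax 0.0242
side blue [376. 182.] 24 med [0.5214 0.5825 0.0194] rect [523. 581.] [23. 30.] 80.5 zmax 0.0261
side blue [414. 235.] 15 med [0.5559 0.3276 0.0144] rect [556. 328.] [25. 14.] 33.0 zmax 0.017
side blue [398. 237.] 17 med [0.5107 0.3283 0.0154] rect [510. 328.] [24. 21.] 71.3 zmax 0.0197
side blue [513. 245.] 69 med [0.7746 0.1783 0.0587] rect [777. 182.] [40. 32.] 64.4 zmax 0.0629
side blue [576. 354.] 76 med [ 0.7793 -0.1576  0.0183] rect [ 780. -156.] [  8. 104.] 17.7 zmax 0.0246
side blue [502. 465.] 587 med [ 0.4735 -0.3747  0.0229] rect [ 507. -311.] [259. 150.] 77.9 zmax 0.0413
```

View pics/top.png

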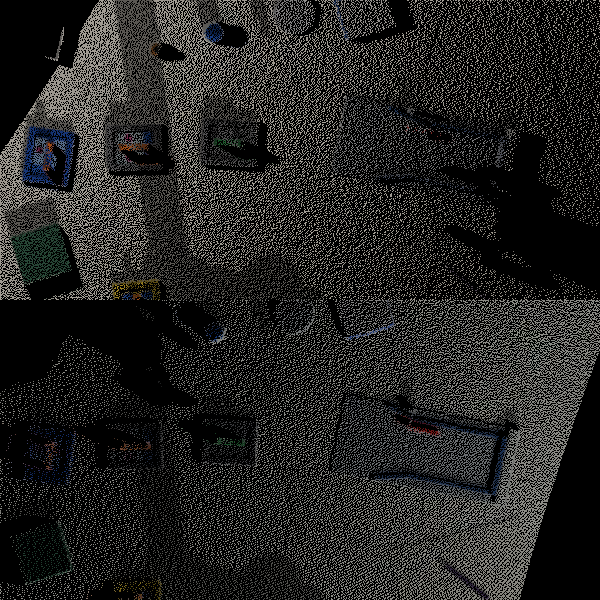

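Run:
```python
from h import *
A=[]
for n in('scene','side'):
    z=np.load(f'{n}0.npz'); w=z['w'];h=w[...,2]
    b=(w[...,0]>.35)&(w[...,0]<.72)&(w[...,1]>-.6)&(w[...,1]<.06)
    bench=b&(abs(h)<.004); print(n,'bench z',np.nanmedian(h[b&(h<.005)]),np.nanstd(h[bench]))
    m=b&(h>.0045)&(h<.03)
    k,l,s,c=cv2.connectedComponentsWithStats(m.astype(np.uint8)); i=1+np.argmax(s[1:,4])
    q=w[l==i]; r=cv2.minAreaRect(q[:,:2].astype(np.float32)*1000); print(s[i],r,np.round(cv2.boxPoints(r)),np.median(q[:,2]))
    cv2.imwrite(f'pics/m_{n}.png',cv2.resize(((l==i)*255).astype(np.uint8),(512,384)))
    g=(l==i)&(h>.018)&(h<.026); q=w[g]
    np.save(f'g_{n}.npy',q); np.save(f'p_{n}.npy',w[l==i])
# tray grey outlines
for n in('scene','side'):
    w=np.load(f'{n}0.npz')['w'];h=w[...,2]
    for c in((.53,.361),(.54,.157)):
        m=(abs(w[...,0]-c[0])<.075)&(abs(w[...,1]-c[1])<.085)&(h>.014)&(h<.03)
        r=cv2.minAreaRect(w[m][:,:2].astype(np.float32)*1000); print(n,c,r)
```

```text
scene bench z 0.0013393619222200532 0.0017257509890074166
[ 136  137   75   73 3027] ((520.22802734375, -261.99591064453125), (397.522705078125, 183.8245391845703), 79.5054931640625) [[ 394. -441.]
 [ 574. -474.]
 [ 647.  -83.]
 [ 466.  -50.]] 0.009738943296994755
side bench z 0.00018863741111781526 0.0017619890475694775
[ 292  233   83  118 5195] ((522.5711669921875, -270.3440856933594), (393.93341064453125, 174.22689819335938), 78.54423522949219) [[ 398. -446.]
 [ 569. -481.]
 [ 647.  -95.]
 [ 476.  -60.]] 0.008480578805359473
scene (0.53, 0.361) ((530.0133056640625, 359.3506164550781), (102.60154724121094, 122.9749984741211), 1.001004695892334)
scene (0.54, 0.157) ((540.625732421875, 152.60743713378906), (127.82745361328125, 101.89581298828125), 86.87569427490234)
side (0.53, 0.361) ((532.5065307617188, 356.966796875), (101.22578430175781, 124.34626007080078), 0.8695195317268372)
side (0.54, 0.157) ((540.8131103515625, 151.33499145507812), (123.73170471191406, 97.60781860351562), 86.21258544921875)
```

```bash
cat >> h.py <<'E'
def wsnap(name):
    P=np.array(status.read_ee_pos());R=Ro.from_euler('xyz',status.read_orientation()).as_matrix()
    im,d,p=snap('wrist'); T=np.eye(4);T[:3,:3]=R;T[:3,3]=P
    T=T@np.array(p['mount']); w=cloud(im,d,p,T)
    cv2.imwrite(f'pics/{name}.png',cv2.resize(im,(768,576))); np.savez(name+'.npz',im=im,w=w,d=d); return im,w
E
python3 - <<'E'
from h import *
p=optics.camera_params('wrist');print(p['mount'],p['vfov'])
o=[np.pi,0,np.pi/2-.2]
for z in(.42,.36,.3):
    try: arm.move_to([.53,-.21,z],o); print('z',z); break
    except arm.MotionError as e: print(e)
im,w=wsnap('wd')
h=w[...,2]
m=(h>.0045)&(h<.03)
k,l,s,c=cv2.connectedComponentsWithStats(m.astype(np.uint8)); i=1+np.argmax(s[1:,4]); q=w[l==i]
r=cv2.minAreaRect(q[:,:2].astype(np.float32)*1000); print(s[i],r,np.round(cv2.boxPoints(r)))
arm.move_to([.53,.36,.25],[np.pi,0,np.pi/2])
im,w=wsnap('wt'); hsv=cv2.cvtColor(im,cv2.COLOR_BGR2HSV);H,S=hsv[...,0],hsv[...,1]
m=(H>3)&(H<16)&(S>150)&(w[...,2]>.078)
q=w[m];r=cv2.minAreaRect(q[:,:2].astype(np.float32)*1000);print(len(q),r,np.median(q,0))
print(status.read_clock())
E
```

```text
[[-2.73172229e-04 -9.61629455e-01 -2.74351446e-01  6.93125252e-02]
 [ 9.99999845e-01 -3.95780332e-04  3.91548286e-04 -3.87586898e-04]
 [-4.85107271e-04 -2.74351297e-01  9.61629414e-01 -1.23494790e-01]
 [ 0.00000000e+00  0.00000000e+00  0.00000000e+00  1.00000000e+00]] 62.62895170362696
z 0.42
[  209    67   106   210 19641] ((523.8522338867188, -264.9542236328125), (365.0783386230469, 171.14968872070312), 78.7096176147461) [[ 404. -427.]
 [ 572. -461.]
 [ 644. -103.]
 [ 476.  -69.]]
958 ((530.9466552734375, 359.22491455078125), (125.77655029296875, 61.40318298339844), 17.012845993041992) [0.53021791 0.36121948 0.08377939]
3.3833
```

View pics/wd.png

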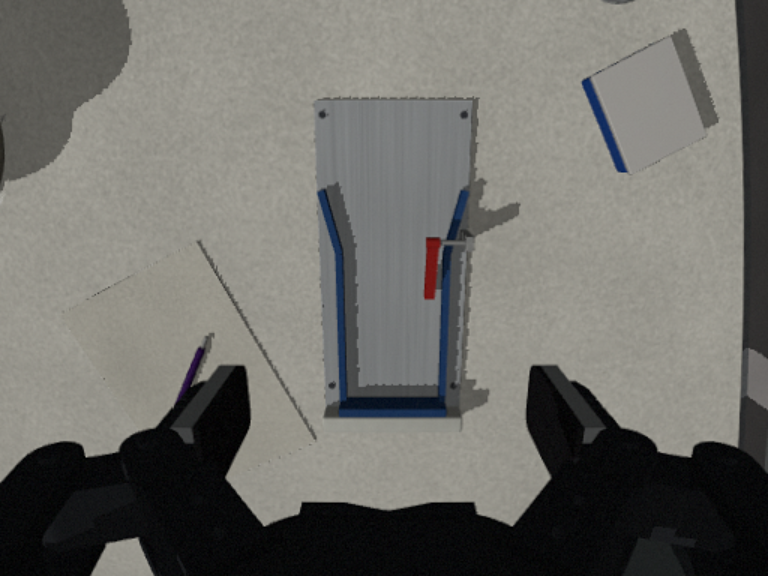

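View pics/wt.png

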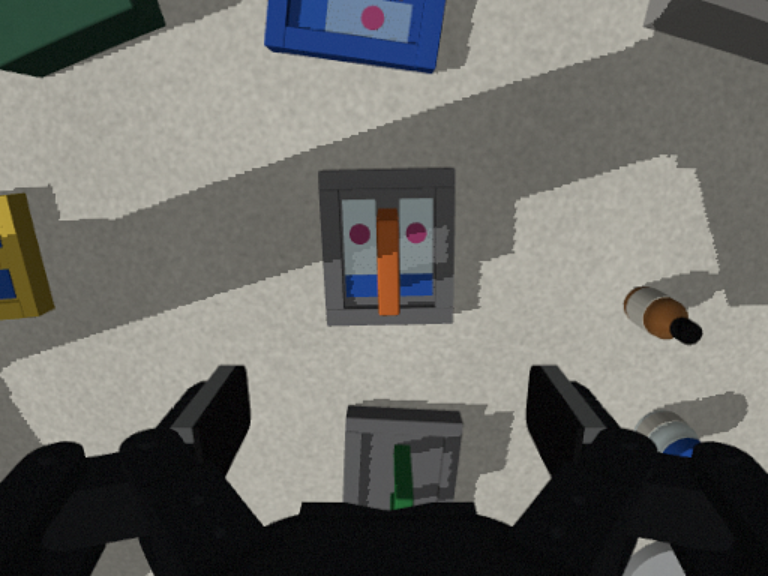

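Run:
```python
from h import *
p=optics.camera_params('wrist')
P=np.array([.53,-.21,.42]);R=Ro.from_euler('xyz',[np.pi,0,np.pi/2-.2]).as_matrix()
T=np.eye(4);T[:3,:3]=R;T[:3,3]=P;T=T@np.array(p['mount'])
def ray(u,v,z):
    n=cv2.undistortPoints(np.array([[[u/1.5,v/1.5]]]),K(p),np.array(p['distortion'])).ravel()
    d=T[:3,:3]@[n[0],n[1],1]; return np.round((T[:3,3]+d*(z-T[2,3])/d[2])*1000,1)
for nm,u,v,z in(('mouthL',316,99,.008),('mouthR',476,98,.008),('guideL in',344,260,.022),('guideR in',443,260,.022),('gL end',346,398,.022),('gR end',441,398,.022)): print(nm,ray(u,v,z))
q=np.load('wd.npz')['w'];o=np.array([503.2,-368.]);x=np.array([-.196,-.981]);y=np.array([.981,-.196])
for nm,u,v in(('gL',340,300),('gR',446,300),('stop',394,407),('stop2',394,413),('catchtip',429,296),('hinge',433,240),('mouth',394,102)):
    a=q[int(v/1.5),int(u/1.5)]*1000; print(nm,np.round([(a[:2]-o)@x,(a[:2]-o)@y,a[2]],1))
arm.open_jaws()
a=[np.pi,0,np.pi/2+.017]
arm.move_to([.5305,.360,.15],a)
arm.line_to([.5305,.360,.080],rate=.08,until_force=15)
arm.close_gripper(40); print('gap',status.read_finger_gap(),status.read_ee_pos())
arm.line_to([.5305,.360,.20],rate=.15)
print('gap',status.read_finger_gap(),status.read_contact_force(),status.read_clock())
im,d,pp=snap('scene');cv2.imwrite('pics/lift.png',im)
im,w=wsnap('wl')
hsv=cv2.cvtColor(im,cv2.COLOR_BGR2HSV)
```

```text
mouthL [480.4 -69.7   8. ]
mouthR [ 648.3 -102.6    8. ]
guideL in [ 472.7 -245.    22. ]
guideR in [ 582.1 -267.2   22. ]
gL end [ 436.1 -414.7   22. ]
gR end [ 550.9 -438.1   22. ]
gL [-69.  -61.5  22. ]
gR [-68.2  61.4  20.2]
stop [61.9  0.8 34.4]
stop2 [66.3  0.7 40.8]
catchtip [-75.3  41.7  25.5]
hinge [-144.3   41.    54.3]
mouth [-285.7    0.7    7.1]
gap 0.15447662719833796 [0.53070614 0.36000929 0.08012504]
gap 0.15164688020339762 [-0.60118464  0.37296659 -2.72729025] 6.7083
```

View pics/wl.png

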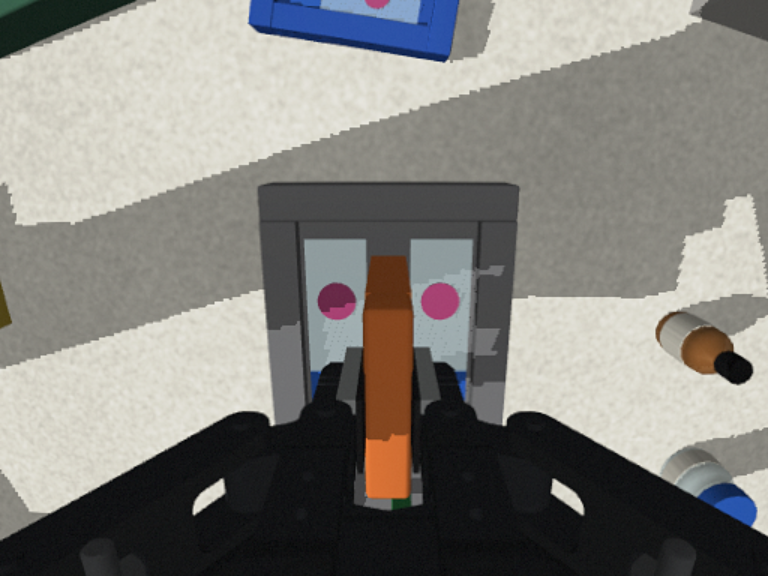

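```bash
cat >> h.py <<'E'
x_d=np.array([-.196,-.9806]);y_d=np.array([.9806,-.196]);o_d=np.array([.5037,-.3681])
ad=[np.pi,0,np.arctan2(.9806,.196)]
def D(x,z,y=0): return [*(o_d+x*x_d+y*y_d),z]
E
python3 - <<'E'
from h import *
arm.line_to([.5305,.360,.24],rate=.2)
arm.move_to(D(-.23,.24),ad)
arm.line_to(D(-.23,.105),rate=.12)
f=arm.line_to(D(-.23,.086),rate=.03,until_force=5)
p=status.read_ee_pos();print(f,p,status.read_contact_force(),status.read_finger_gap(),status.read_clock())
im,d,pp=snap('side');cv2.imwrite('pics/set.png',cv2.resize(im[180:384,230:430],(600,612))[:600])
E
```

```text
True [ 0.54869223 -0.14248151  0.08801735] [-0.24203107 -0.09759394  4.71280437] 0.15204720138709268 10.8167
```

View pics/set.png

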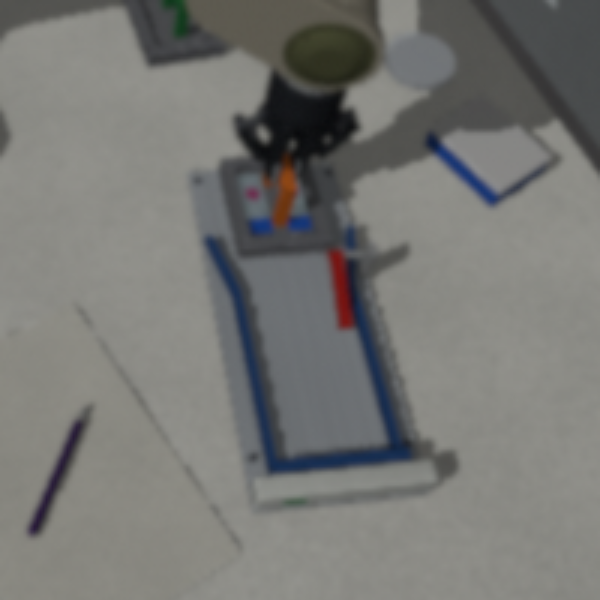

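The tray sits squarely on the plate in the mouth (about 280,205), with its front edge just short of the red catch (340,290). Next I push it in.

Run:
```python
from h import *
def st(t):
    p=np.array(status.read_ee_pos()); e=p[:2]-o_d; F=np.array(status.read_contact_force())
    print(t,'x %.1f y %.1f z %.1f'%(e@x_d*1e3,e@y_d*1e3,p[2]*1e3),'F',np.round([F[:2]@x_d,F[:2]@y_d,F[2]],1),round(status.read_finger_gap(),3),round(status.read_clock(),2))
for x in(-.16,-.12,-.06,-.015,.004):
    f=arm.line_to(D(x,.088),rate=.06 if x<0 else .03,until_force=20 if x<0 else 12); st(f)
    if f: break
im,d,pp=snap('side');cv2.imwrite('pics/home.png',cv2.resize(im[180:384,230:430],(600,612))[:600])
```

```text
False x -159.4 y 0.0 z 88.0 F [-1.9 -0.6  4.7] 0.154 12.18
False x -119.5 y -0.0 z 88.0 F [-0.5 -0.3  5. ] 0.155 13.0
False x -60.4 y -0.0 z 88.0 F [-3.5 -0.2  5.7] 0.154 14.15
False x -15.2 y -0.0 z 88.0 F [-2.5 -0.7  4.9] 0.156 15.05
True x 0.3 y 0.1 z 88.1 F [-3.1  0.4  3.9] 0.154 15.61
```

View pics/home.png

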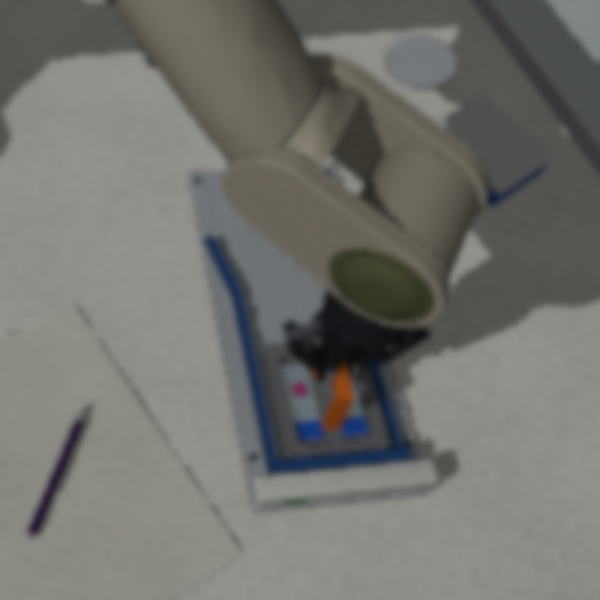

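Run:
```python
from h import *
arm.open_jaws()
arm.line_to(D(0,.25),rate=.12)
arm.move_to([.53,-.21,.42],[np.pi,0,np.pi/2-.2])
im,w=wsnap('end'); hsv=cv2.cvtColor(im,cv2.COLOR_BGR2HSV);H,S=hsv[...,0],hsv[...,1]
e=w[...,:2]-o_d; X=e@x_d*1e3;Y=e@y_d*1e3;Z=w[...,2]*1e3
m=(H>3)&(H<16)&(S>150)&(Z>85)&(abs(Y)<30)&(abs(X)<60)
print('bar X',X[m].min(),X[m].max(),'Y',Y[m].min(),Y[m].max(),'Z',np.median(Z[m]),m.sum())
m=((H<4)|(H>174))&(S>150)&(X<-40)&(X>-180)&(abs(Y-42)<20)
print('catch X',np.percentile(X[m],[2,98]),[(round(a),round(float(np.median(Z[m&(abs(X-a)<5)])),1)) for a in(-135,-110,-85)])
print(status.read_clock())
s=np.load('wd.npz');e=s['w'][...,:2]-o_d;X=e@x_d*1e3;Y=e@y_d*1e3;Z=s['w'][...,2]*1e3;hsv=cv2.cvtColor(s['im'],cv2.COLOR_BGR2HSV);H,S=hsv[...,0],hsv[...,1]
m=((H<4)|(H>174))&(S>150)&(X<-40)&(X>-180)&(abs(Y-42)<20)
print('before catch X',np.percentile(X[m],[2,98]),[(round(a),round(float(np.median(Z[m&(abs(X-a)<5)])),1)) for a in(-135,-110,-85)])
cv2.imwrite('pics/end_c.png',cv2.resize(im[50:300,180:350],(408,600)))
```

```text
bar X -30.373050942252224 31.05427023776737 Y -5.7262946295198764 7.059679801831802 Z 91.64070117635626 294
catch X [-171.00874678  -72.56429227] [(-135, 52.1), (-110, 40.3), (-85, 29.4)]
18.825
before catch X [-177.06243365  -74.72155523] [(-135, 52.1), (-110, 40.7), (-85, 28.7)]
```

View pics/end_c.png

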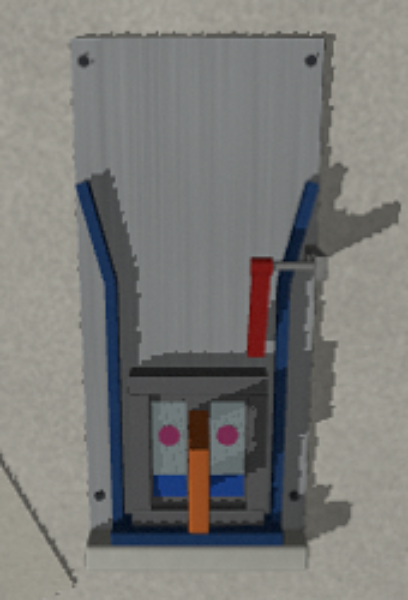

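The tray is home against the stop, with the catch tip (257,352) down behind its rear edge (row 370). The catch heights match the ones measured at rest before the push.

```bash
python3 -c "
from h import *
print(status.read_contact_force(),status.read_clock()); hand_in()"
```

```text
[ 0.13306253 -0.24213059  0.30310285] 18.825
the job is handed in; nothing more can be done
```

The loaded tray is docked with the red catch down behind it. I released it and handed the job in at 18.8 s on the robot's clock; no verdict came back.

I gripped the orange handle, set the tray down in the dock mouth at x = -230 mm, and pushed it along the guides until it met the end stop at about x = 0.3 mm.

**Last checks from the wrist camera, after letting go:**
- **Tray position:** the handle bar is centred within about 1 mm along and across the slide direction. The bar top is at 91.6 mm, where about 92 is expected, so it looks flat and home.
- **Catch:** its height profile is within 1 mm of the one at rest before the push, and its tip lies behind the tray's rear edge.
- **Robot:** the tool force was near zero with the arm clear of everything.

**Not measured directly:** I did not read the catch's lift while the tray passed under it; I only infer it from the tray passing and the catch ending up behind it. I did not re-measure the green-handled tray at the end. The loaded tray was carried well above it, and the tool force showed no sign of contact.

No check failed. The first dock estimates from the different cameras disagreed by several millimetres along the slide direction. The close wrist view settled that before the push.

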